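# Park the dusting drum for filling

## Task

The hand-turned dusting drum is to be filled next: push its spokes round, one after another, until the filling neck with the white cap points straight up, then push the knob of the locking lever in towards the drum until the lever stands upright and its tooth is fully home in the notch. Turn the drum by the spokes of its star wheel, do not press on the clean drum or its neck; leave the sweets and tools round it where they are.

Things in the scene. Friction and masses are not known exactly. Their poses are not given: they have to be found in the camera images.
- drum_frame: Fixed frame of a hand-turned dusting drum: base plate 250 x 250 mm, top at 16 mm, two A-frames carrying a level axle 165 mm above the worktop. Origin: centre of the underside. Its -x is the front (star wheel, towards the robot), +y its left as the robot sees it, z up; the axle runs along x. Place and yaw differ each time; it cannot move in use.
- wheel_hub (a point): Centre of the star wheel on the axle, at frame x -150, z 165 mm; axes as the frame's (do not turn). No rim: five equal steel spokes 11 mm thick, 72 degrees apart, in the upright plane through this point square to the axle, each with a black ball 24 mm wide centred 100 mm from the axle. Hub 44 mm wide. A-frame 43 mm behind; nothing above or in front of the spokes.
- star_wheel (a joint): Turn of star wheel, index plate and drum together, rad: 0 (or 6.283, a whole turn) = filling neck straight up; grows clockwise as seen from the front (top goes to frame -y). No stops, turns either way. Starts 1.4 to 4.88. Stiff: stays where left, needs about 3 N at a spoke's ball. One spoke is in line with the neck and points straight up when the neck does.
- neck_cap (a point): Centre of the top of the white cap on the drum's filling neck, 124 mm from the axle; it circles in the upright plane through the frame's origin, 150 mm behind the star wheel. The neck is 54 mm wide, its cap 62 mm. This point's z axis points out along the neck. Turns with the drum. Must not be pressed on.
- drum: Clean polished steel drum, 150 mm wide and 150 mm long, on the axle behind the front A-frame, with its filling neck. Must not be pressed on. Origin: drum centre, on the axle over the frame's origin; its z axis points along the neck.
- lock_lever (a joint): Locking lever at the machine's left, rad: 0 = leaning fully outward to the left (free), 0.38 = upright at its stop with the tooth fully home. Starts at 0 to 0.1. A stiff hinge along the frame's x at frame x -80, y +80, z 42 mm: needs about 2 N at the knob, stays where left. With the neck not up, the tooth strikes the index plate's edge at about 0.28.
- index_notch (a point): Bottom of the V notch in the edge of the index plate (steel disc 170 mm wide at frame x -80 mm, between front A-frame and drum). The notch is 26 mm wide at the mouth, 14 mm deep. It turns with the wheel and faces the lever's tooth (frame +y, axle height) only when the neck is up; within about 5 degrees of that the tapered tooth draws the drum true.
- lever_knob (a point): Centre of the black ball knob, 28 mm wide, on top of the locking lever's 12 mm rod. Leaning free: about 182 mm to the left (frame +y) of the axle and 216 mm above the worktop; locked: 110 mm to the left, 242 mm up; always at frame x -80 mm.
- cream_tub: Round cream-coloured tub with lid, 70 mm wide, 51 mm tall, close beside the machine (on the right as the robot sees it). Bystander. Origin: centre of underside.
- measure_spoon: Steel measuring spoon, 116 x 41 x 13 mm, lying at the right front corner of the machine. Bystander. Origin: centre of underside.
- jar_amber: Small amber screw jar, 38 mm wide, 60 mm tall, beside the machine's right rear corner. Bystander. Origin: centre of underside.
- mould_brown: Flat black four-hole mould with brown sweets, 80 x 80 x 18 mm, on the right of the worktop. Bystander. Origin: centre of underside.
- mould_green: Flat black four-hole mould with green sweets, 80 x 80 x 18 mm, on the right of the worktop. Bystander. Origin: centre of underside.
- kitchen_timer: White digital timer lying flat, 62 x 66 x 20 mm, front left. Bystander. Origin: centre of underside.
- wood_stamp: Turned wooden stamp, 38 mm wide, 55 mm tall, front right. Bystander. Origin: centre of underside.
- rubber_spatula: Spatula with red blade and white handle, 243 x 48 x 13 mm, lying front right. Bystander. Origin: centre of underside.

How it is judged:
By the outcome, as a careful person would: the job done as asked, in the order asked, and still so for the second after the job is handed in, with the robot touching nothing.
It also fails if it takes over 67 s, if anything falls off the work surface, if the arm or the gripper's body presses on something with over 40 N, if the wrist force passes 120 N, or if a joint passes its speed limit or range.

## Robot

A 6-joint arm with a two-finger parallel gripper is mounted at the origin on a cart in front of the work surface, level with it; the furniture and walls round the work are solid. World frame = base frame: x ahead of the robot, y to its left, z up, the work surface at z = 0. Lengths are in m, angles in degrees, forces in N, time in s.
With the tool pointing down it reaches from about 0.25 to 0.725 m from the base axis. Payload 9.7 kg.
Tool frame: the origin (TCP) lies at the very end of the fingers, on their centre line; the grasp point (between the pads) lies 19 mm behind it (bot.pinch_z is the distance from the TCP to the grasp point, in m); x points along the fingers, z is the direction in which the jaws open and shut, and the axes are right-handed (so a half turn about x gives the same grasp; the last joint's range is limited). The gripper opens to 85 mm and grips with 20 to 120 N. Pads are 22 mm wide; open, the fingers measure 114 mm over their backs; the gripper's body (76 mm by 85 mm) begins 54 mm behind the grasp point. The pads swing forward as they close: fully open they stand 13 mm farther back than shut.
Start: joints at [75.745, 4.979, 10.078, 95.1, 0, 90], TCP at [0.135, 0.533, 0.231] pointing down, gripper open.
Joint ranges: [-179.16, 179.16], [-48.56, 103.87], [-65.8, 70.77], [-126.05, 130.52], [-82.76, 87.17], [-180, 180]. Speed limits (degrees/s): [127.2, 127.2, 147.25, 180, 180, 180].

## Interface

Orientations are given as [roll, pitch, yaw] about the fixed x, y, z axes, in that order (R = Rz(yaw) Ry(pitch) Rx(roll)).
In Python, from workcell import bot gives the robot as it stands.
- The arm moves only by the tool play_rows, never from a script. Its argument "rows" is a list of rows, each a list of 3 entries, a list of its own where there are three numbers: the shift along the tool's x, y, z in cm, then the turn about the tool's x in degrees, then the finger opening in cm, from 0 to 8.54. A call has 1 to 12 rows; each row is the pose to reach, as a shift and turn from the pose commanded when the call began, along the tool's axes at that moment; what a row does not reach only later rows make up. A row lasts 1/12 s, in which the tool goes at most 41.7 mm and 7.16 degrees, less where a joint would pass 70% of its speed; a pose out of reach is approached as far as the arm can. A call with a gripper value outside its range is refused whole. The fingers move at their own pace and stop on an object; "squeeze" is the grip in N (left out, the last holds). Time passes only in rows, so rows that repeat a pose let the fingers close. It gives the time, the measured TCP pose, the force and the opening at its end, in the units of the state.
- bot.get_obs(): the state, without advancing time (a new reading comes with each control period).
- bot.camera(name): name is "side" or "top"; returns (picture, depth): 400x640x3 uint8, blue, green, red; 400x640 float32, m along the optical axis (not along the pixel's ray), 0 where there is no reading.
- bot.camera_model(name): a dict with "fx", "fy", "cx", "cy" (pixels), "origin" and "attitude" of the camera in the world. Camera axes: x right, y down, z forward; pixel columns grow to the right and rows downward; lengths in m; the calibration is good to about 2 mm. A picture is of the moment at which its call begins. camera_model takes no time and is no camera call.
- bot.job_done(): hands the job in, once; it reports no verdict.
The state is a dict: "time": time; "q": joint angles; "qd": joint speeds; "joint_efforts": joint torques, N m; "ee_pos": TCP position; "tcp_rot": TCP orientation; "wrist_force": force on the tool from outside, world axes, zero at the start; "torque": the same for the moment, N m; "opening": finger opening in m.
Only numpy, scipy, OpenCV 4.12 (cv2) and the standard library are available. Lean on these libraries where they do the work, as an engineer would, in place of code of your own. Each camera call takes 0.05 s, during which the arm holds its last target.

## Working session

There is one attempt and no reset: what is moved stays moved. The work goes in short steps, Python scripts to look and compute and a tool call to move; the robot and the scene stay as the last step left them, time stands still between calls to the robot, and variables do not carry over. Pictures are saved under pics/ and viewed, and the job is handed in when it is done.

Besides the shell and the picture viewer there is one more tool, called after "Request:" in YAML: its name, and indented under it one key for each argument. play_rows: Moves the arm, as the interface text tells. Its arguments: {"type":"object","properties":{"rows":{"type":"array"},"squeeze":{"type":"number"}},"required":["rows"]}

```bash
ls; mkdir -p pics; python3 - <<'E'
from workcell import bot
import cv2,numpy as np
o=bot.get_obs();print({k:np.round(v,3).tolist() for k,v in o.items()})
for n in("side","top"):
    p,d=bot.camera(n);cv2.imwrite(f"pics/{n}0.png",p);np.save(f"pics/{n}0.npy",d);print(n,bot.camera_model(n))
E
```

```text
pics
{'time': 0.0, 'q': [75.744, 5.01, 10.033, 95.099, 0.001, 89.999], 'qd': [0.122, -0.001, 0.083, 0.04, -0.013, 0.03], 'joint_efforts': [-0.001, -52.039, 46.481, 0.016, -0.0, -0.0], 'ee_pos': [0.135, 0.533, 0.231], 'tcp_rot': [178.882, 89.923, -105.372], 'wrist_force': [-0.455, 0.059, -0.009], 'torque': [-0.014, 0.055, 0.034], 'opening': 0.085}
side {'fx': 502.3115696631347, 'fy': 502.3115696631347, 'cx': 319.37763993497, 'cy': 194.80400145349807, 'origin': array([ 2.08876362, -0.08759615,  1.19193873]), 'attitude': array([-123.09750296,   -0.28059642,   90.7016424 ])}
top {'fx': 520.6811659827545, 'fy': 520.6811659827545, 'cx': 306.80434078773857, 'cy': 200.77481927569934, 'origin': array([0.07713477, 0.15174549, 1.79313269]), 'attitude': array([-161.45741291,   -0.40984732, -115.78717979])}
```

View pics/side0.png

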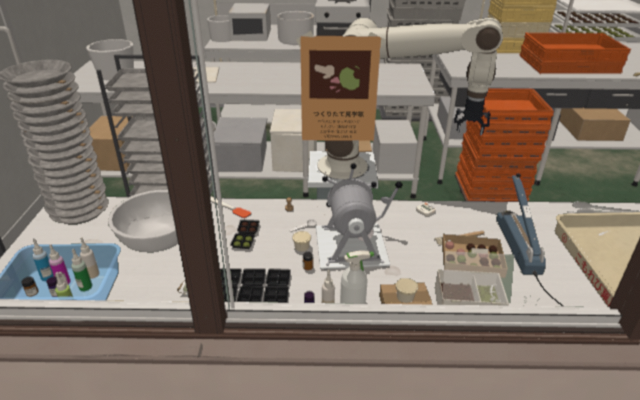

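View pics/top0.png

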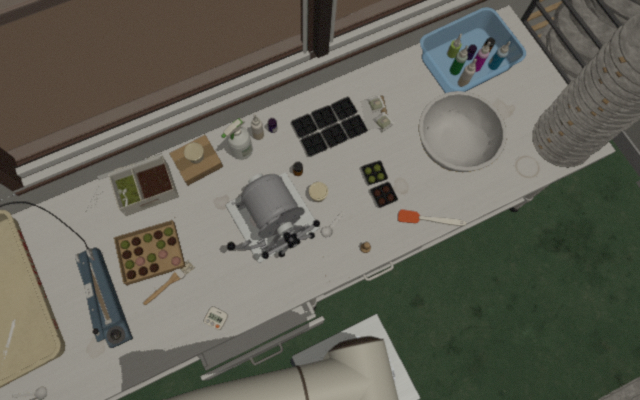

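```bash
python3 - <<'E'
import cv2
p=cv2.imread("pics/side0.png");cv2.imwrite("pics/sz.png",cv2.resize(p[145:285,280:420],(700,700)[:2] and (600,600),interpolation=cv2.INTER_CUBIC))
p=cv2.imread("pics/top0.png");cv2.imwrite("pics/tz.png",cv2.resize(p[155:275,200:350],(750,600),interpolation=cv2.INTER_CUBIC))
E
```

```text
(no output)
```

View pics/sz.png

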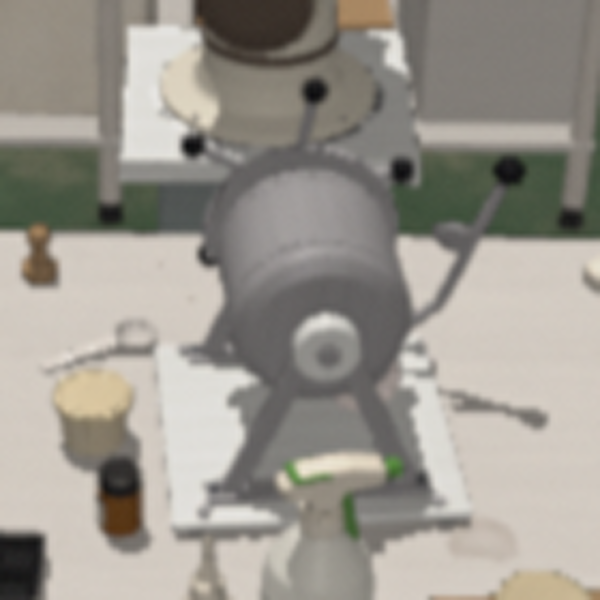

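View pics/tz.png

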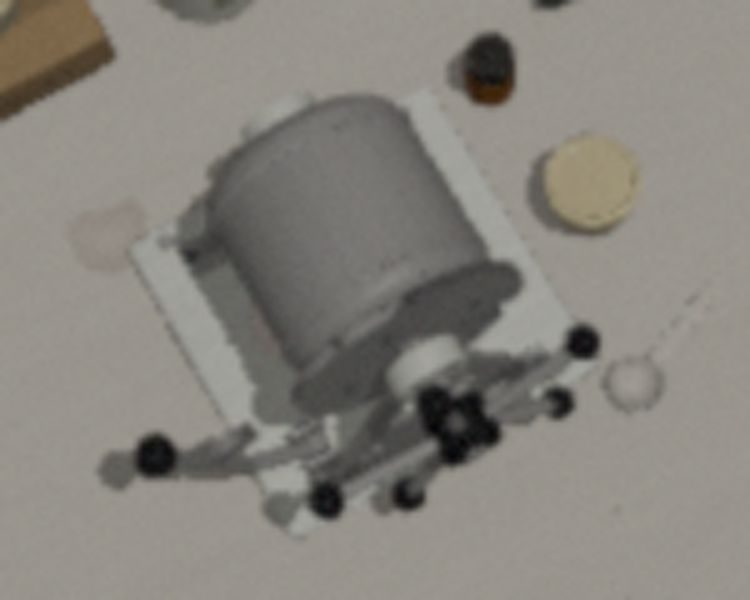

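```bash
cat > h.py <<'E'
import numpy as np,cv2
from scipy.spatial.transform import Rotation as R
from workcell import bot
def cam(n):
    m=bot.camera_model(n);return m,R.from_euler('xyz',m['attitude'],degrees=True).as_matrix(),np.array(m['origin'])
def ray(n,u,v):
    m,A,o=cam(n);return o,A@np.array([(u-m['cx'])/m['fx'],(v-m['cy'])/m['fy'],1.])
def plane(n,u,v,z):
    o,d=ray(n,u,v);return o+d*(z-o[2])/d[2]
def proj(n,P):
    m,A,o=cam(n);c=(np.atleast_2d(P)-o)@A;return np.c_[c[:,0]/c[:,2]*m['fx']+m['cx'],c[:,1]/c[:,2]*m['fy']+m['cy'],c[:,2]]
def tri(r1,r2):
    o1,d1=r1;o2,d2=r2;d1=d1/np.linalg.norm(d1);d2=d2/np.linalg.norm(d2)
    s=np.linalg.lstsq(np.c_[d1,-d2],o2-o1,rcond=None)[0];a=o1+d1*s[0];b=o2+d2*s[1];return (a+b)/2,np.linalg.norm(a-b)
def blobs(n,p,d,box,th=45,rad=.012):
    x0,y0,x1,y1=box;m=np.zeros(p.shape[:2],np.uint8);m[y0:y1,x0:x1]=(p[y0:y1,x0:x1].max(2)<th)
    k,l,s,c=cv2.connectedComponentsWithStats(m)
    for i in range(1,k):
        if s[i,4]<5: continue
        z=d[l==i];z=z[z>0]
        zz=np.median(z) if len(z) else 0
        o,dd=ray(n,*c[i]);P=o+dd*(zz+rad*.6)
        print(n,s[i,:5],c[i].round(1),P.round(3))
E
python3 - <<'E'
from h import *
for n,b in(("side",(280,145,420,285)),("top",(200,155,350,275))):
    blobs(n,cv2.imread(f"pics/{n}0.png"),np.load(f"pics/{n}0.npy"),b)
E
```

```text
side [351 164   5   5  16] [353.1 165.9] [0.464 0.023 0.263]
side [323 178   4   3  10] [324.5 178.8] [ 0.478 -0.083  0.214]
side [372 183   4   4  14] [373.3 184.5] [0.459 0.103 0.179]
side [395 182   7   6  33] [398.4 184.5] [0.521 0.188 0.219]
side [303 193   5   4  15] [305.3 194.8] [-0.948 -0.217 -0.789]
side [411 195   5   3  13] [412.7 196. ] [-0.945  0.557 -0.787]
side [304 256   8   5  21] [307.1 258.5] [ 0.741 -0.141  0.048]
side [280 271   9  14 117] [283.9 277.1] [ 0.792 -0.22   0.006]
top [294 163   8   9  60] [297.5 167.3] [ 0.727 -0.139  0.051]
top [314 221   5   5  23] [316.  223.2] [ 0.469 -0.082  0.215]
top [284 233  16  15 132] [290.8 239.4] [0.465 0.008 0.178]
top [311 233   3   5  10] [312.  235.1] [ 0.467 -0.07   0.096]
top [228 243   7   7  41] [230.8 246. ] [0.516 0.188 0.222]
top [262 252   6   6  28] [264.8 254.4] [0.456 0.103 0.181]
top [279 252   5   5  15] [280.6 254.1] [0.457 0.052 0.08 ]
```

```bash
python3 - <<'E'
from h import *
o=bot.get_obs();print(R.from_euler('xyz',o['tcp_rot'],degrees=True).as_matrix().round(3))
B=np.array([[.464,.023,.263],[.473,-.083,.214],[.467,-.07,.096],[.457,.052,.08],[.457,.103,.18]])
m=B.mean(0);print(m);k=np.polyfit(B[:,1],B[:,0],1);print(k,np.degrees(np.arctan(-k[0])))
yaw=np.arctan(-k[0]);ey=np.array([-np.sin(yaw),np.cos(yaw),0])
for b in B: print(np.hypot((b-m)@ey,b[2]-m[2]),np.degrees(np.arctan2(-(b-m)@ey,b[2]-m[2])))
# base plate corners, with measured top z .016
p=cv2.imread("pics/top0.png")
for u,v in [(133,245),(298,532),(428,92),(598,365)]: print(plane("top",200+u/5,155+v/5,.016))
# neck/cap hypothesis
ex=np.array([np.cos(yaw),np.sin(yaw),0]);ez=np.array([0,0,1.])
for a in (134,206,278):
    P=m+.15*ex+.11*(-np.sin(np.radians(a))*ey+np.cos(np.radians(a))*ez)
    print(a,proj("top",P),proj("side",P))
E
```

```text
[[-0.    -0.969  0.246]
 [-0.001  0.246  0.969]
 [-1.    -0.    -0.001]]
[0.4636 0.005  0.1666]
[-0.07966753  0.46399834] 4.554992726605871
0.09804987302885451 -10.525682030609794
0.10036656540957965 61.8183280017761
0.10302587472346791 133.25643157507912
0.09871178667999818 -151.31854054080725
0.09912452439557458 -82.23076914917881
[0.72194203 0.14574083 0.016     ]
[0.47974009 0.12463618 0.016     ]
[ 0.73722056 -0.0950117   0.016     ]
[ 0.49724967 -0.11563696  0.016     ]
134 [[290.69584556 197.98761016   1.79904597]] [[329.85695055 227.98036807   1.83232227]]
206 [[258.84379173 217.63346372   1.79913125]] [[364.1752394  231.60197051   1.85209332]]
278 [[239.48937357 216.54313882   1.68077685]] [[382.76575765 205.46201715   1.79332609]]
```

Request:
play_rows:
  rows:
    - [[-4,0,0],-6,0]
    - [[-8,0,0],-12,0]
    - [[-12,0,0],-18,0]
    - [[-15,0,0],-18.9,0]
    - [[-15,0,0],-18.9,0]
    - [[-15,0,0],-18.9,0]
    - [[-15,0,0],-18.9,0]
  squeeze: 30

```text
time: 0.68
ee_pos: [0.1355, 0.5333, 0.3803]
tcp_rot: [162.4, 89.9, -102.9]
wrist_force: [0.7, 0.8, -0.5]
opening: 0.0005
```

```bash
cat >> h.py <<'E'
HUB=np.array([.462,.004,.1655]);YAW=np.radians(4.7)
EX=np.array([np.cos(YAW),np.sin(YAW),0]);EY=np.array([-np.sin(YAW),np.cos(YAW),0]);EZ=np.array([0,0,1.])
F=np.array([EX,EY,EZ])
def st():
    o=bot.get_obs();print('t',round(o['time'],2),'frame mm',(F@(o['ee_pos']-HUB)*1000).round(1),'F',(F@o['wrist_force']).round(1),'open',o['opening'],'rot err deg')
    M=F@R.from_euler('xyz',o['tcp_rot'],degrees=True).as_matrix();print(M.round(3).tolist())
E
python3 -c "
from h import *
st()"
```

```text
t 0.68 frame mm [-282.   554.3  214.8] F [ 0.7  0.7 -0.5] open 0.00046218761727490206 rot err deg
[[-0.0, -1.0, 0.001], [-0.001, 0.001, 1.0], [-1.0, 0.0, -0.001]]
```

Request:
play_rows:
  rows:
    - [[0,-1.5,-2.6],0,0]
    - [[0,-3.5,-6.1],0,0]
    - [[0,-5.5,-9.6],0,0]
    - [[0,-7.5,-13.1],0,0]
    - [[0,-9.5,-16.6],0,0]
    - [[0,-11.5,-20.1],0,0]
    - [[0,-13.5,-23.6],0,0]
    - [[0,-15.5,-27.1],0,0]
    - [[0,-17.5,-30.6],0,0]
    - [[0,-19.5,-34.1],0,0]
    - [[0,-21.5,-37.6],0,0]
    - [[0,-23.5,-41.1],0,0]

```text
time: 1.68
ee_pos: [0.4031, 0.1404, 0.3797]
tcp_rot: [103.1, 89.9, -162.3]
wrist_force: [-0.1, 0.8, 0.2]
opening: 0.0003
```

Request:
play_rows:
  rows:
    - [[0,-2,-3.5],0,0]
    - [[0,-4,-7],0,0]
    - [[0,-4.7,-8.3],0,0]
    - [[0,-4.7,-8.3],0,0]
    - [[0,-4.7,-8.3],0,0]

```text
time: 2.1
ee_pos: [0.4564, 0.0628, 0.3796]
tcp_rot: [89.8, 89.8, -175.7]
wrist_force: [0.1, 0.6, 0.7]
opening: -0.0
```

```bash
python3 -c "
from h import *
st()
for n,b in(('side',(280,95,420,285)),('top',(200,155,350,305))):
    p,d=bot.camera(n);x0,y0,x1,y1=b;cv2.imwrite('pics/%s1.png'%n,cv2.resize(p[y0:y1,x0:x1],None,fx=3,fy=3,interpolation=2))
    np.save('pics/a.npy',d)
"
python3 -c "
import cv2,numpy as np
a=cv2.imread('pics/side1.png');b=cv2.imread('pics/top1.png')
a=cv2.resize(a,None,fx=.8,fy=.8);b=cv2.resize(b,None,fx=1,fy=1)
h=max(a.shape[0],b.shape[0]);c=np.zeros((h,a.shape[1]+b.shape[1],3),np.uint8);c[:a.shape[0],:a.shape[1]]=a;c[:b.shape[0],a.shape[1]:]=b;cv2.imwrite('pics/c1.png',c)"
```

```text
t 2.1 frame mm [ -0.8  59.1 214.1] F [0.2 0.6 0.7] open -2.157204132535454e-05 rot err deg
[[-0.003, -1.0, 0.003], [0.0, 0.003, 1.0], [-1.0, 0.003, 0.0]]
```

View pics/c1.png

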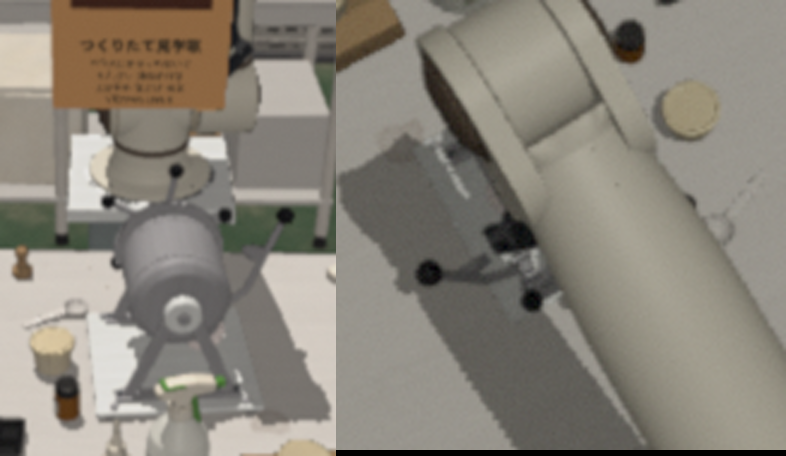

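Request:
play_rows:
  rows:
    - [[4,0,0],0,0]
    - [[8,0,0],0,0]
    - [[12,0,0],0,0]
    - [[15.4,0,0],0,0]
    - [[15.4,0,0],0,0]

```text
time: 2.62
ee_pos: [0.4531, 0.0644, 0.2204]
tcp_rot: [91.1, 89.5, -174.2]
wrist_force: [-0.8, -1.1, -0.3]
opening: 0.0001
```

Request:
play_rows:
  rows:
    - [[0,0,-1],0,0]
    - [[0,0,-2],0,0]
    - [[0,0,-3],0,0]
    - [[0,0,-4],0,0]
    - [[0,0,-5],0,0]
    - [[0,0,-5],0,0]

```text
time: 3.12
ee_pos: [0.4615, 0.0117, 0.2289]
tcp_rot: [-111.8, 89.8, -17.3]
wrist_force: [-0.2, -0.1, 2.8]
opening: 0.0003
```

```bash
python3 -c "
from h import *
st()
p,d=bot.camera('side');cv2.imwrite('pics/s2.png',cv2.resize(p[145:285,280:420],(560,560),interpolation=2))
blobs('side',p,d,(310,155,420,245))
p,d=bot.camera('top');blobs('top',p,d,(200,200,350,275))
"
```

```text
t 3.12 frame mm [ 0.1  7.7 63.4] F [-0.2 -0.1  2.8] open 0.0002699567348859906 rot err deg
[[0.003, -1.0, 0.003], [-0.001, 0.003, 1.0], [-1.0, -0.003, -0.001]]
side [336 155  30  14 192] [349.7 160.1] [0.468 0.009 0.289]
side [369 174   4   4  14] [370.5 175.7] [0.461 0.09  0.219]
side [395 182   7   6  33] [398.4 184.5] [0.521 0.188 0.219]
side [319 186   5   5  16] [321.4 187.9] [ 0.477 -0.095  0.173]
side [411 195   5   3  13] [412.7 196. ] [-0.948  0.558 -0.789]
top [261 201  13  15  39] [267.2 208.6] [0.437 0.069 0.663]
top [270 231  16  13 116] [277.1 237.7] [0.454 0.054 0.314]
top [227 243   8   7  42] [230.7 246. ] [0.517 0.189 0.219]
top [264 247   8   7  44] [267.6 249.8] [0.457 0.09  0.217]
top [270 254   6   6  26] [272.3 256.9] [0.456 0.082 0.103]
```

View pics/s2.png

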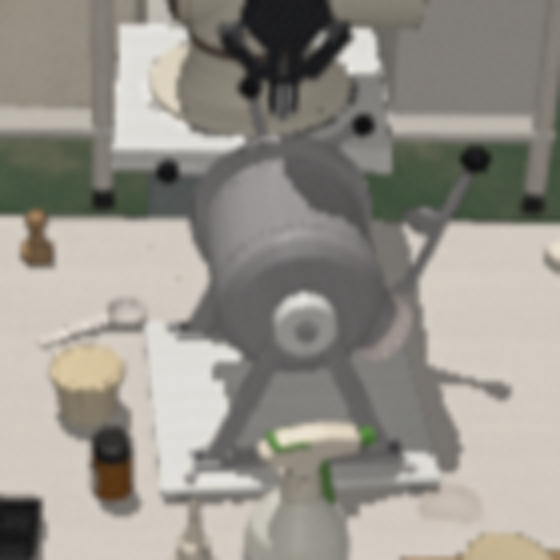

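Request:
play_rows:
  rows:
    - [[0.1,0,-0.8],0,0]
    - [[0.2,0,-1.6],0,0]
    - [[0.4,0,-2.4],0,0]
    - [[0.6,0,-3.2],0,0]
    - [[0.8,0,-4],0,0]
    - [[0.9,0,-4.8],0,0]
    - [[1.0,0,-5.5],0,0]
    - [[1.0,0,-5.5],0,0]

```text
time: 3.88
ee_pos: [0.4648, -0.0423, 0.2166]
tcp_rot: [93.6, 89.9, -171.8]
wrist_force: [-0.3, 1.0, 0.8]
opening: 0.0003
```

```bash
cat >> h.py <<'E'
def look(k):
    st()
    p,d=bot.camera('side');cv2.imwrite(f'pics/s{k}.png',cv2.resize(p[145:285,280:420],(560,560),interpolation=2))
    blobs('side',p,d,(310,155,420,245))
    p,d=bot.camera('top');cv2.imwrite(f'pics/t{k}.png',cv2.resize(p[155:275,200:350],(600,480),interpolation=2));blobs('top',p,d,(200,200,350,275))
E
python3 -c "
from h import *
look(3)"
```

```text
t 3.88 frame mm [ -1.  -46.3  51.1] F [-0.2  1.1  0.8] open 0.00030896257032383826 rot err deg
[[-0.001, -1.0, 0.002], [-0.0, 0.002, 1.0], [-1.0, 0.001, -0.0]]
side [321 155  32  15 220] [336.6 160.8] [ 0.472 -0.039  0.288]
side [357 165   4   5  15] [358.5 166.9] [0.463 0.043 0.259]
side [326 173   4   4  14] [327.7 174.4] [ 0.47  -0.071  0.229]
side [395 182   7   6  33] [398.4 184.5] [0.523 0.188 0.22 ]
side [372 188   4   4  15] [373.6 189.4] [0.458 0.106 0.157]
side [411 195   4   3  12] [412.5 196. ] [-0.944  0.555 -0.787]
side [324 199   3   4   9] [324.9 200.3] [ 0.477 -0.081  0.116]
top [286 200   6   5  14] [288.9 201.3] [0.437 0.015 0.645]
top [286 221  15  27 221] [293.  234.8] [0.455 0.003 0.26 ]
top [277 236   8   7  46] [280.6 239.1] [0.46  0.043 0.257]
top [228 243   7   7  41] [230.8 246. ] [0.516 0.188 0.221]
top [284 249   6   6  18] [285.9 251.9] [0.459 0.032 0.067]
top [263 252   6   8  33] [265.2 256. ] [0.456 0.103 0.158]
```

View pics/s3.png

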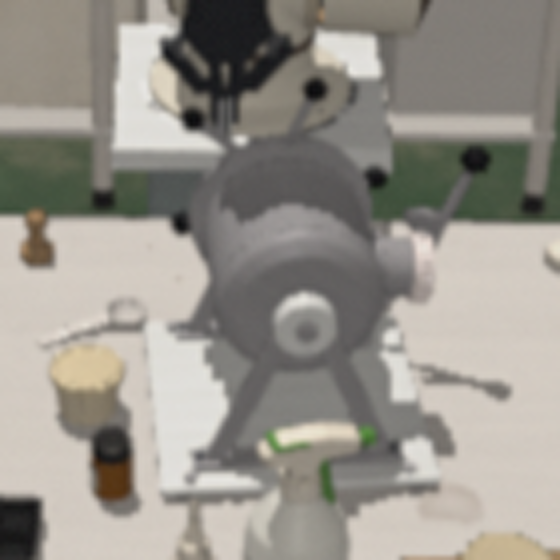

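Request:
play_rows:
  rows:
    - [[-3,0,0.3],0,0]
    - [[-7,0,0.4],0,0]
    - [[-11,0,0.5],0,0]
    - [[-11,0,4],0,0]
    - [[-11,0,8],0,0]
    - [[-11,0,12],0,0]
    - [[-11,0,12.8],0,0]
    - [[-11,0,12.8],0,0]
    - [[-7,0,12.8],0,0]
    - [[-3,0,12.8],0,0]
    - [[-1.3,0,12.8],0,0]
    - [[-1.3,0,12.8],0,0]

```text
time: 4.98
ee_pos: [0.4531, 0.0851, 0.226]
tcp_rot: [102.0, 89.6, -163.4]
wrist_force: [-1.0, -0.7, -0.5]
opening: -0.0001
```

Request:
play_rows:
  rows:
    - [[0,0,-1],0,0]
    - [[0,0,-2],0,0]
    - [[0,0,-3],0,0]
    - [[0,0,-4],0,0]
    - [[0,0,-5],0,0]
    - [[0,0,-6],0,0]
    - [[0,0,-7],0,0]
    - [[0.2,0,-8],0,0]
    - [[0.4,0,-9],0,0]
    - [[0.6,0,-9.5],0,0]
    - [[0.6,0,-9.5],0,0]

```text
time: 5.9
ee_pos: [0.4626, -0.0098, 0.2248]
tcp_rot: [-134.3, 89.9, -39.7]
wrist_force: [-0.6, 0.2, -0.6]
opening: 0.0
```

```bash
python3 -c "
from h import *
look(4)"
```

```text
t 5.9 frame mm [ -0.5 -13.8  59.3] F [-0.6  0.3 -0.6] open 1.3443722405723395e-05 rot err deg
[[0.001, -1.0, 0.003], [-0.001, 0.003, 1.0], [-1.0, -0.001, -0.001]]
side [330 155  31  16 220] [344.5 160.5] [ 0.467 -0.01   0.287]
side [365 170   5   5  19] [367.2 172.2] [0.46  0.077 0.234]
side [395 182   7   6  33] [398.4 184.5] [0.521 0.188 0.219]
side [320 191   4   4  15] [321.4 192.6] [ 0.473 -0.095  0.149]
side [411 195   5   3  13] [412.7 196. ] [-0.949  0.558 -0.79 ]
top [271 200  10  11  35] [275.7 205.2] [0.437 0.048 0.659]
top [276 228  18  20 163] [285.9 237. ] [0.451 0.028 0.291]
top [228 243   7   7  41] [230.8 246. ] [0.516 0.188 0.222]
top [268 243   8   8  43] [271.4 246.4] [0.457 0.076 0.234]
top [267 254   6   7  28] [269.  257.4] [0.455 0.093 0.12 ]
```

View pics/s4.png

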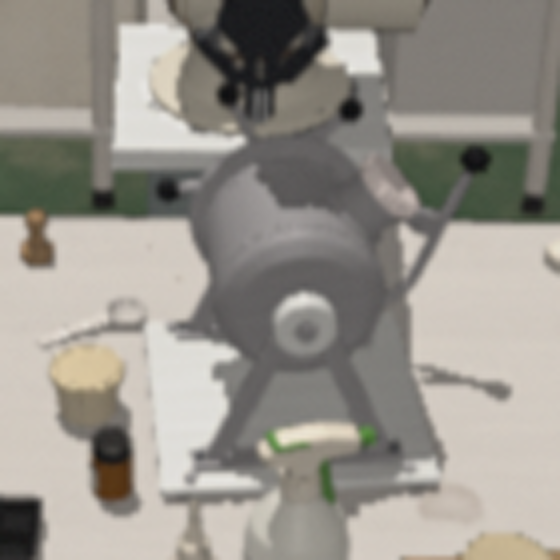

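Request:
play_rows:
  rows:
    - [[0.2,0,-0.8],0,0]
    - [[0.4,0,-1.6],0,0]
    - [[0.6,0,-2.4],0,0]
    - [[0.9,0,-3.2],0,0]
    - [[1.0,0,-3.4],0,0]
    - [[1.0,0,-3.4],0,0]

```text
time: 6.5
ee_pos: [0.465, -0.0422, 0.214]
tcp_rot: [67.0, 90.0, 161.6]
wrist_force: [-1.7, 1.5, 0.8]
opening: -0.0004
```

Request:
play_rows:
  rows:
    - [[-3,0,0.3],0,0]
    - [[-7,0,0.4],0,0]
    - [[-11,0,0.5],0,0]
    - [[-11,0,4],0,0]
    - [[-11,0,8],0,0]
    - [[-11,0,12],0,0]
    - [[-11,0,12.8],0,0]
    - [[-11,0,12.8],0,0]
    - [[-7,0,12.8],0,0]
    - [[-3,0,12.8],0,0]
    - [[-1.3,0,12.8],0,0]
    - [[-1.3,0,12.8],0,0]

```text
time: 7.5
ee_pos: [0.4531, 0.0841, 0.2231]
tcp_rot: [103.4, 89.6, -162.0]
wrist_force: [-0.2, -1.6, 0.4]
opening: -0.0
```

Request:
play_rows:
  rows:
    - [[0,0,-0.8],0,0]
    - [[0,0,-1.6],0,0]
    - [[0,0,-2.4],0,0]
    - [[0,0,-2.4],0,0]
    - [[0,0,-2.4],0,0]

```text
time: 7.92
ee_pos: [0.4576, 0.0604, 0.2295]
tcp_rot: [-93.0, 89.8, 1.6]
wrist_force: [-0.4, 0.4, 7.1]
opening: -0.0001
```

```bash
python3 -c "
from h import *
look(5)"
```

```text
t 7.92 frame mm [ 0.3 56.6 64. ] F [-0.3  0.4  7.1] open -0.00010551856568237887 rot err deg
[[0.004, -1.0, 0.002], [-0.0, 0.002, 1.0], [-1.0, -0.004, -0.0]]
side [350 155  30  14 182] [363.2 160.4] [0.463 0.059 0.286]
side [325 174   4   4  12] [326.7 175.8] [ 0.477 -0.075  0.226]
side [395 182   7   6  33] [398.4 184.5] [0.523 0.187 0.22 ]
side [373 186   3   5  11] [374.2 188.1] [0.459 0.108 0.163]
side [411 195   4   3  12] [412.5 196. ] [-0.951  0.557 -0.791]
side [325 201   2   3   6] [325.5 202. ] [ 0.473 -0.078  0.106]
top [239 200  12  21  35] [243.4 209.9] [0.454 0.119 0.675]
top [312 221   5   6  24] [314.  223.3] [ 0.469 -0.075  0.225]
top [251 222   7   5  13] [254.4 224. ] [0.417 0.11  0.66 ]
top [255 240  16  20 132] [263.  248.8] [0.445 0.105 0.302]
top [227 242   9   8  52] [230.8 245.7] [0.517 0.188 0.221]
```

View pics/s5.png

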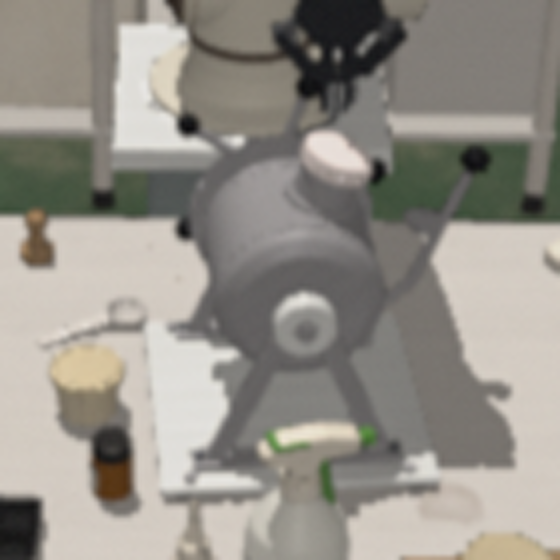

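Request:
play_rows:
  rows:
    - [[0,0,0.5],0,0]
    - [[-1.2,0,0.5],0,0]
    - [[-1.5,0,0.5],0,0]
    - [[-1.5,0,0],0,0]
    - [[-1.5,0,-0.7],0,0]
    - [[-1.5,0,-1.4],0,0]
    - [[-1.5,0,-2.1],0,0]
    - [[-1.5,0,-2.7],0,0]
    - [[-1.5,0,-2.7],0,0]

```text
time: 8.77
ee_pos: [0.4589, 0.0333, 0.242]
tcp_rot: [158.9, 89.9, -106.5]
wrist_force: [-0.6, -0.4, 0.3]
opening: 0.0003
```

```bash
python3 -c "
from h import *
look(6)"
```

```text
t 8.77 frame mm [-0.7 29.4 76.5] F [-0.6 -0.4  0.3] open 0.0003114322188345992 rot err deg
[[-0.0, -1.0, 0.002], [-0.001, 0.002, 1.0], [-1.0, 0.0, -0.001]]
side [345 155  24   8 111] [356.4 158. ] [0.463 0.033 0.296]
side [348 164   6   5  22] [350.3 165.7] [0.466 0.012 0.265]
side [322 181   4   3  10] [323.2 182. ] [ 0.473 -0.088  0.197]
side [371 180   4   4  13] [372.5 181.2] [0.457 0.1   0.193]
side [395 182   7   6  33] [398.4 184.5] [0.522 0.188 0.22 ]
side [411 195   5   3  13] [412.7 196. ] [-0.953  0.559 -0.792]
top [251 200  16  20  48] [257.6 209.7] [0.439 0.091 0.678]
top [263 234  16  13 113] [270.1 240.5] [0.453 0.077 0.325]
top [228 242   7   8  45] [230.9 245.7] [0.516 0.187 0.223]
top [263 250   7   7  39] [265.6 253. ] [0.456 0.1   0.193]
top [276 253   5   5  20] [277.6 255.2] [0.457 0.063 0.085]
```

View pics/s6.png

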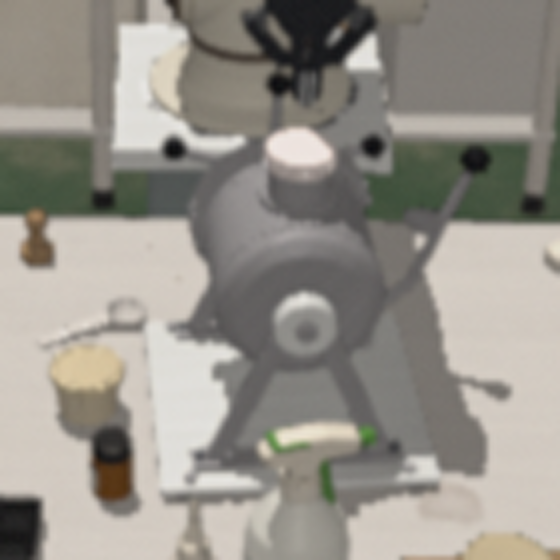

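Request:
play_rows:
  rows:
    - [[0,0,-0.2],0,0]
    - [[0,0,-0.35],0,0]
    - [[0,0,-0.35],0,0]
    - [[0,0,1],0,0]
    - [[0,0,2.5],0,0]
    - [[-4,0,3],0,0]
    - [[-8,0,3],0,0]
    - [[-8,0,6],0,0]
    - [[-8,0,10],0,0]
    - [[-8,0,14],0,0]
    - [[-8,0,18],0,0]
    - [[-8,0,21],0,0]

```text
time: 9.87
ee_pos: [0.4413, 0.2465, 0.3221]
tcp_rot: [-115.3, 90.0, -20.6]
wrist_force: [0.3, 0.3, -0.2]
opening: 0.0002
```

```bash
python3 -c "
from h import *
look(7)"
```

```text
t 9.87 frame mm [ -0.7 243.3 156.6] F [ 0.3  0.3 -0.2] open 0.00024528665766542304 rot err deg
[[0.0, -1.0, 0.0], [-0.0, 0.0, 1.0], [-1.0, -0.0, -0.0]]
side [347 164   4   4  13] [348.6 165.6] [0.465 0.006 0.264]
side [371 179   4   4  13] [372.5 180.8] [0.46  0.099 0.196]
side [321 181   4   3  10] [322.8 182. ] [ 0.476 -0.09   0.198]
side [395 182   7   6  33] [398.4 184.5] [0.522 0.188 0.22 ]
side [411 195   4   3  12] [412.5 196. ] [-0.948  0.556 -0.789]
top [315 221   6   5  23] [317.8 223.1] [ 0.471 -0.09   0.2  ]
top [285 230  15  18 141] [291.8 238.4] [0.466 0.004 0.179]
top [307 236   4   4  10] [308.9 237.5] [ 0.467 -0.058  0.086]
top [263 250   6   7  33] [265.5 252.9] [0.455 0.1   0.197]
top [275 253   5   5  18] [276.8 255.3] [0.458 0.066 0.086]
```

View pics/s7.png

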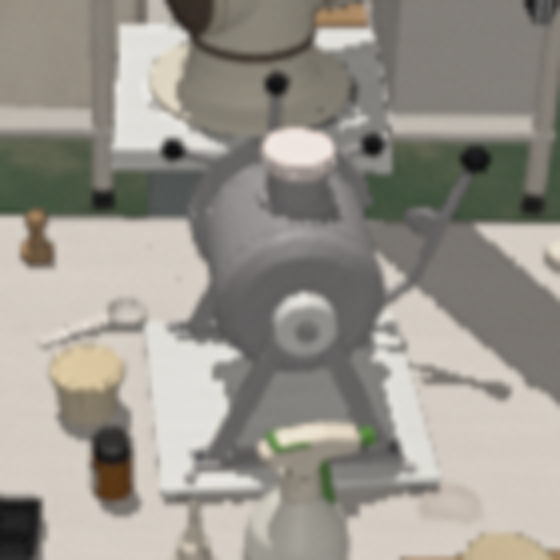

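View pics/t7.png

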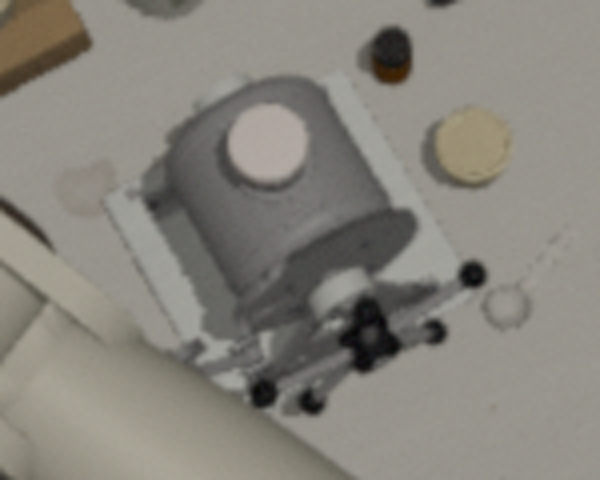

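Request:
play_rows:
  rows:
    - [[0,-3,0],0,0]
    - [[0,-6,0],0,0]
    - [[0,-7.2,0],0,0]
    - [[4,-7.2,0],0,0]
    - [[8,-7.2,0],0,0]
    - [[11,-7.2,0],0,0]
    - [[11.2,-7.2,0],0,0]
    - [[11.2,-7.2,-1],0,0]
    - [[11.2,-7.2,-2],0,0]
    - [[11.2,-7.2,-3],0,0]
    - [[11.2,-7.2,-3],0,0]

```text
time: 10.88
ee_pos: [0.5171, 0.218, 0.2131]
tcp_rot: [-79.6, 89.8, 14.9]
wrist_force: [-1.1, -0.8, 0.3]
opening: 0.0002
```

```bash
python3 -c "
from h import *
look(8)"
```

```text
t 10.88 frame mm [ 72.5 208.8  47.6] F [-1.1 -0.7  0.3] open 0.00018423365645740778 rot err deg
[[0.004, -1.0, 0.003], [0.001, 0.003, 1.0], [-1.0, -0.004, 0.001]]
side [394 155  26  25 420] [409.3 165.2] [0.525 0.219 0.303]
side [347 164   4   4  13] [348.6 165.6] [0.467 0.006 0.266]
side [321 181   4   3  10] [322.8 182. ] [ 0.475 -0.09   0.198]
side [371 180   4   3  11] [372.6 181.1] [0.458 0.1   0.194]
side [395 182   7   6  33] [398.4 184.5] [0.521 0.188 0.219]
side [411 195   4   3  12] [412.5 196. ] [-0.95   0.557 -0.79 ]
top [315 221   6   5  23] [317.8 223.1] [ 0.471 -0.09   0.199]
top [285 230  15  18 137] [291.7 238.4] [0.466 0.004 0.18 ]
top [307 236   4   5  11] [308.8 237.7] [ 0.466 -0.057  0.086]
top [200 250  12   8  58] [204.4 253.5] [0.508 0.265 0.295]
```

View pics/s8.png

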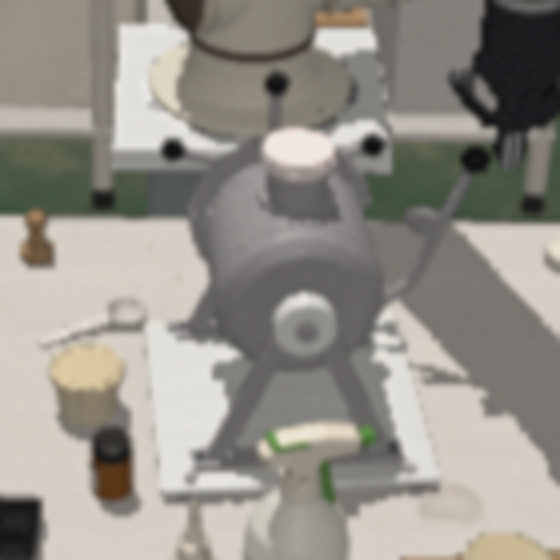

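Request:
play_rows:
  rows:
    - [[0,0.1,-0.8],0,0]
    - [[-0.1,0.1,-1.6],0,0]
    - [[-0.3,0.1,-2.4],0,0]
    - [[-0.5,0.1,-3.2],0,0]
    - [[-0.7,0.1,-4],0,0]
    - [[-0.9,0.1,-4.8],0,0]
    - [[-1.1,0.1,-5.5],0,0]
    - [[-1.2,0.1,-6.1],0,0]
    - [[-1.2,0.1,-6.6],0,0]
    - [[-1.2,0.1,-6.6],0,0]

```text
time: 11.82
ee_pos: [0.5204, 0.1528, 0.2221]
tcp_rot: [154.8, 90.0, -110.6]
wrist_force: [-0.4, 0.7, 0.1]
opening: 0.0004
```

```bash
python3 -c "
from h import *
look(9)"
```

```text
t 11.82 frame mm [ 70.4 143.5  56.6] F [-0.3  0.7  0.1] open 0.0004132656977397327 rot err deg
[[-0.0, -1.0, 0.002], [-0.001, 0.002, 1.0], [-1.0, 0.0, -0.001]]
side [376 155  32  29 429] [391.  165.4] [0.528 0.153 0.303]
side [347 164   4   4  14] [348.7 165.5] [0.466 0.006 0.266]
side [321 181   4   3  10] [322.5 182.2] [ 0.478 -0.091  0.199]
side [371 180   4   3  10] [372.8 181. ] [0.459 0.1   0.195]
side [411 195   4   3  12] [412.5 196. ] [-0.949  0.556 -0.79 ]
top [315 221   6   6  23] [317.7 223.3] [ 0.47  -0.089  0.2  ]
top [288 230  12  14  72] [293.6 235.6] [0.454 0.002 0.253]
top [218 237  15   9  83] [224.4 241.6] [0.513 0.198 0.306]
top [307 236   4   4  11] [308.8 237.5] [ 0.467 -0.058  0.086]
```

View pics/s9.png

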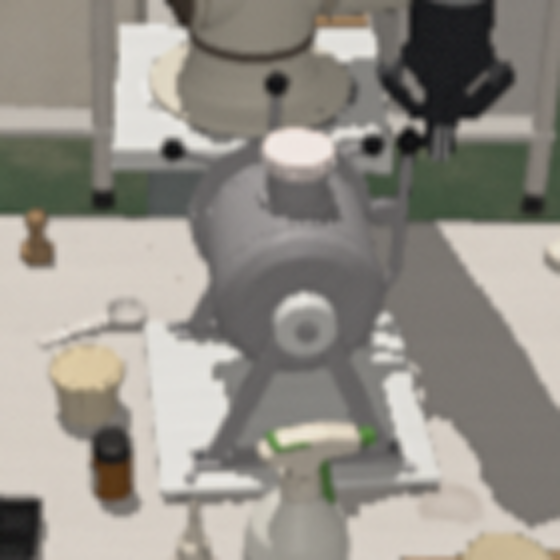

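Request:
play_rows:
  rows:
    - [[-0.4,0,-0.2],0,0]
    - [[-0.5,0,-0.4],0,0]
    - [[-0.5,0,-0.6],0,0]
    - [[-0.5,0,-0.6],0,0]

```text
time: 12.25
ee_pos: [0.521, 0.148, 0.2275]
tcp_rot: [-63.9, 90.0, 30.8]
wrist_force: [0.1, 1.6, 0.9]
opening: 0.0002
```

Request:
play_rows:
  rows:
    - [[0,0,-0.2],0,0]
    - [[0,0,-0.3],0,0]
    - [[0,0,-0.3],0,0]

```text
time: 12.5
ee_pos: [0.5211, 0.1467, 0.2276]
tcp_rot: [-7.0, 89.8, 87.7]
wrist_force: [-0.2, 11.1, 1.4]
opening: 0.0002
```

Request:
play_rows:
  rows:
    - [[0,0,-0.2],0,0]
    - [[0,0,-0.2],0,0]
    - [[0,0,-0.2],0,0]

```text
time: 12.75
ee_pos: [0.5211, 0.1463, 0.2276]
tcp_rot: [-4.8, 89.6, 90.0]
wrist_force: [-2.3, 20.1, 1.6]
opening: 0.0001
```

```bash
python3 -c "
from h import *
look(10)"
```

```text
t 12.75 frame mm [ 70.5 137.   62.1] F [-0.7 20.2  1.6] open 7.733901764652787e-05 rot err deg
[[0.001, -1.0, -0.002], [0.007, -0.002, 1.0], [-1.0, -0.001, 0.007]]
side [374 155  32  28 407] [388.9 165. ] [0.529 0.145 0.305]
side [347 164   4   4  13] [348.6 165.6] [0.467 0.006 0.265]
side [321 181   4   3   9] [322.7 182.1] [ 0.477 -0.09   0.198]
side [371 180   4   3  11] [372.6 181.1] [0.46  0.1   0.195]
side [411 195   4   3  12] [412.5 196. ] [-0.955  0.558 -0.794]
top [212 217   4   2   5] [213.8 217.2] [0.473 0.187 0.656]
top [315 221   6   5  23] [317.8 223.1] [ 0.471 -0.09   0.199]
top [290 230  10  12  37] [294.  234.2] [ 0.456 -0.     0.261]
top [220 235  15  10  91] [226.9 239.7] [0.513 0.189 0.312]
top [307 236   4   4  11] [308.8 237.5] [ 0.467 -0.058  0.084]
```

Hard stop at 20 N. Back off and check.

Request:
play_rows:
  rows:
    - [[0,0,1.5],0,0]
    - [[0,0,4],0,0]
    - [[-2,0,8],0,0]
    - [[-6,0,12],0,0]
    - [[-10,0,16],0,0]
    - [[-10,0,20],0,0]
    - [[-10,0,20],0,0]
    - [[-10,0,20],0,0]

```text
time: 13.52
ee_pos: [0.5047, 0.3465, 0.328]
tcp_rot: [-48.9, 89.9, 46.0]
wrist_force: [0.0, -0.1, -1.0]
opening: 0.0002
```

```bash
python3 -c "
from h import *
look(11)
p,d=bot.camera('side');cv2.imwrite('pics/sfull.png',p)
k=HUB+.07*EX+.110*EY;k[2]=.242;print('locked knob expect',k,proj('side',k),proj('top',k))"
```

```text
t 13.52 frame mm [ 70.6 337.8 162.5] F [ 0.  -0.1 -1. ] open 0.00021729929761864426 rot err deg
[[0.001, -1.0, -0.003], [0.001, -0.003, 1.0], [-1.0, -0.001, 0.001]]
side [347 164   4   4  13] [348.6 165.6] [0.467 0.006 0.265]
side [379 178   5   5  23] [380.8 180. ] [0.53  0.121 0.243]
side [321 181   4   3  11] [322.6 182.1] [ 0.477 -0.09   0.199]
side [371 180   4   3  10] [372.5 181.2] [0.459 0.099 0.194]
side [411 195   4   3  12] [412.5 196. ] [-0.948  0.556 -0.79 ]
top [315 221   6   6  23] [317.7 223.3] [ 0.471 -0.09   0.199]
top [246 229   8   9  46] [249.6 233.1] [0.522 0.12  0.244]
top [285 230  15  18 142] [291.8 238.5] [0.466 0.004 0.18 ]
top [307 236   4   4  10] [308.9 237.5] [ 0.466 -0.058  0.087]
top [263 250   6   6  31] [265.5 252.6] [0.456 0.099 0.197]
top [275 253   6   5  19] [276.9 255.4] [0.458 0.065 0.083]
locked knob expect [0.52275138 0.11936581 0.242     ] [[380.20044052 179.15674958   1.82902071]] [[249.65169616 233.00069464   1.60153275]]
```

View pics/s11.png

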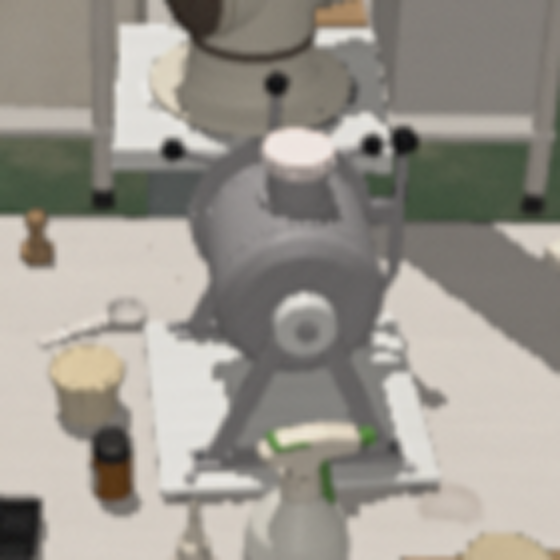

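View pics/t11.png

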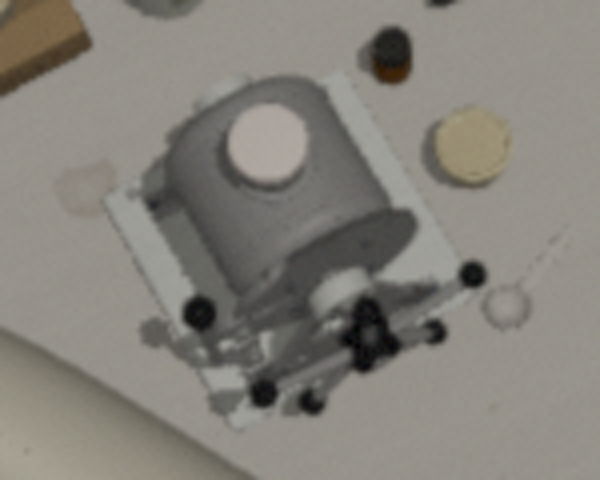

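The knob sits within 1 px of its locked position in both views. The neck is up, nothing around the machine has moved, and the arm is clear.

```bash
python3 -c "
from h import *
print(bot.job_done())"
```

```text
the job is handed in; nothing more can be done
None
```

The drum's filling neck now points straight up and the locking lever is upright at its stop. I handed the job in at about 13.5 s with the arm clear of everything.

- **Drum:** I turned it about 150° clockwise with the closed fingers, pushing three spokes one after another from the left. I did not touch the drum or its neck.
- **Lever:** I pushed the knob in until it met a hard stop at about 20 N, then backed off.
- **Neck check:** The neck spoke's ball is about 1 mm sideways of the hub, and the two balls beside it are level to within about 4 mm. That puts the neck within about 1° of upright.
- **Lock check:** The knob measured 0.120–0.121 m in y and 0.243–0.244 m high, against about 0.119 m and 0.242 m expected when locked. It lay within about 1 px of that spot in both views, so I take the tooth to be home. I could not see the tooth in the notch directly.
- **Bystanders:** The tub, jar and spoon look unmoved in the last pictures. I did not compare the moulds, timer, stamp and spatula, but the arm stayed well away from them.
- **Disagreement:** Before the last nudge, the balls gave wheel angles spread over about 4° (-0.4° to -4°). After the final push they agreed.

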